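Lean the oiled panel to dry and start the drying timer

TASK

Take the tall rectangular panel out of the slotted rack and lean it on the drying rest: lower edge on the base inside the toe lip, back against the steel rail, square and roughly centred, set down without letting it drop or topple. Then start the drying timer by pushing its recessed button all the way in with the tip of the scriber, and put the scriber back upright in its stand. Leave everything else where it is.

Things in the scene. Friction and masses are not known exactly. Their poses are not given: they have to be found in the camera images.
- board: The panel: plain pale wood, flat rectangular, 14 mm thick (its x), 100 mm wide (its y), 180 mm tall (its z), about 0.17 kg. Origin at the centre of its lower edge face. It starts upright in one of the rack's two slots; it is alike on both faces, so either face may lie against the rail.
- board_top (a point): Centre of the panel's upper edge face, 180 mm along the panel's z from its origin.
- rack: Fixed dark wooden rack, base 150 x 120 x 10 mm, origin at the centre of its underside, x across the slots. Two slots run along its y at x = -40 and +40 mm, each 18 mm wide between 10 mm walls whose tops are 50 mm above the table; the slot floor is 10 mm above the table. One slot holds the panel, the other the round blank; which is which varies.
- rest: Fixed plywood drying rest. Origin at the centre of its underside, z up. Base 130 (x) x 150 (y) x 12 mm. +x is the toe side, pointing roughly away from the robot, so a leaning panel's top leans back towards the robot (about 30 degrees). Two uprights, 107 mm high, inner faces at y = -61 and +61 mm, carry the rail. It stands left or right, the rack on the other side.
- rest_lip (a point): Middle of the top inner edge of the rest's toe lip, at x = +40 mm of the rest: a strip along y, 14 mm thick (x = 40 to 54 mm), 15 mm high above the base, its top 27 mm above the table.
- rail: The rest's round steel rail, 16 mm diameter, along the rest's y between the uprights. Origin at the middle of its axis: x = -27.5 mm, 92 mm above the table (80 mm above the top of the base).
- timer: Fixed grey drying timer 90 x 100 mm with a sloping face that looks up and towards the robot: the face's outward normal is tilted 30 degrees (0.52 rad) from vertical towards the timer's own -x. Origin at the centre of its underside; highest point about 75 mm. A dark display is on the upper half of the face and the button hole on the lower half.
- timer_mouth (a point): Centre of the button hole's mouth on the sloping face (hole 21 mm diameter). The button's top lies 7 mm below the mouth along the face normal.
- timer_button (a joint): Travel of the spring button, 0 out to 0.004 m fully in; the spring takes about 1 N to start and 4 N fully in, and pushes it out again when let go.
- scriber: Scriber (marking awl): round wooden handle 16 mm diameter, brass disc 24 mm diameter and 4 mm thick, and below it a steel shaft 6 mm diameter with a rounded tip. Origin at the underside of the brass disc, on the axis; z points up the handle. Handle from z = 4 to 65 mm; tip at z = -38 mm; about 0.05 kg. It starts upright in its stand, the brass disc resting on the block's top.
- scriber_tip (a point): Tip of the scriber's shaft, 38 mm below the underside of the brass disc.
- stand: Fixed wooden block 50 x 50 x 45 mm with a vertical hole in the middle of its top, 13 mm diameter, 41 mm deep. Origin at the centre of its underside.
- stand_hole (a point): Centre of the hole's mouth, on top of the block, 45 mm above the table.
- blank: Bystander: round blank of pale wood, 14 mm thick, 96 mm diameter with a 60 mm wide flat foot, 101 mm tall, upright in the rack's other slot.
- wax_tin: Bystander: small closed steel tin, 42 mm diameter, 32 mm high, left (+y) of the scriber's stand.
- collar: Bystander: dark steel ring, 42 mm diameter, 22 mm high, right (-y) of the scriber's stand.
- button_face (a point): The pale round push button, 17 mm diameter, at the bottom of the hole; this point is the centre of its top. Pushed along the inward face normal (30 degrees from vertical).
Things that resemble listed ones, but are neither listed nor needed, are in the scene too. What is shaped like the board but pink or yellow is not meant.

How it is judged:
By the outcome, as a careful person would: the job done as asked, in the order asked, and still so for the second after the job is handed in, with the robot touching nothing.
It also fails if it takes over 58 s, if anything falls off the work surface, if the arm or the gripper's body presses on something with over 40 N, if the wrist force passes 120 N, or if a joint passes its speed limit or range.

ROBOT

A 6-joint arm with a two-finger parallel gripper is mounted at the origin on the work surface. World frame = base frame: x ahead of the robot, y to its left, z up, the work surface at z = 0. Lengths are in m, angles in degrees, forces in N, time in s.
With the tool pointing down it reaches from about 0.4 to 0.825 m from the base axis. Payload 7 kg.
Tool frame: the origin (TCP) lies at the centre of the arm's flange, where the gripper is bolted on; the fingertips stand 178 mm ahead of it and the grasp point (between the pads) lies 159 mm ahead of it; z points along the fingers, y is the line along which they close (so a half turn about z gives the same grasp; the last joint's range is limited). The gripper opens to 88 mm and grips with 3 to 60 N. Pads are 19 mm wide; open, the fingers measure 130 mm over their backs; the gripper's body (78 mm by 193 mm) begins 47 mm behind the grasp point.
Start: joints at [-51.503, 20.546, 0.682, 0, -70.136, -16.507], TCP at [0.253, -0.626, 0.405] pointing down, gripper open.
Joint ranges: [-176.03, 176.03], [-82.01, 121.73], [-58.28, 71.71], [-173.87, 95.51], [-174.79, -0.11], [-173.66, 173.66]. Speed limits (degrees/s): [136.94, 136.94, 172.46, 180, 180, 180].

INTERFACE

Orientations are given as [roll, pitch, yaw] about the fixed x, y, z axes, in that order (R = Rz(yaw) Ry(pitch) Rx(roll)).
In Python, from plant import telemetry, snapshot, workorder, nets gives the robot as it stands.
- The arm moves only by the shell command python3 -m creep 'ROWS'. ROWS is JSON, a list that holds one entry, the list of rows, each a list of 5 numbers: the shift along the tool's x, y, z normalised to -1 to 1, where 1 is 0.2 m, then the turn about the tool's z normalised to -1 to 1, where 1 is pi/2 rad, then the opening, from 0 (shut) to 1 (fully open). In form: [[[x, y, z, spin, hand], ...]]. A call has 1 to 8 rows; each row shifts and turns the commanded pose from where the row before left it, along the tool's axes as they then stand; what a row does not reach is not made up. A row lasts 1/12 s, in which the tool goes at most 41.7 mm and 7.16 degrees, less where a joint would pass 70% of its speed; a pose out of reach is approached as far as the arm can. A call with a number of a shift or a turn outside -1 to 1 is refused whole. A call with a gripper value outside its range is refused whole. The fingers move at their own pace and stop on an object; the grip force is fixed at half the most. Time passes only in rows, so rows that do not move let the fingers close. It gives the time, the measured TCP pose, the force, the opening and the grip force at its end, in the units of the state.
- telemetry.get_obs(): the state, without advancing time (a new reading comes with each control period).
- snapshot(name): name is "side" or "top"; returns a dict with "frame" (384x512x3 uint8, red, green, blue), "fx", "fy", "cx", "cy" (pixels), "k1" (the pictures are not rectified: a ray, as slopes to the right and down, at radius r is drawn at 1 + k1 r^2 times it, then the intrinsics apply), "rvec" (rotation vector, rad) and "tvec" (3), from world to camera coordinates, as OpenCV has them. Camera axes: x right, y down, z forward; pixel columns grow to the right and rows downward; lengths in m; the calibration is good to about 2 mm. A picture is of the moment at which its call begins. There is no depth.
- workorder.close_job(): hands the job in; it is judged then, once.
Trained networks look in a picture, given as the dict that the camera call returned (one of the last four; its "shot" number tells which), for a name from the list of things; names that differ only in an ending like _2 or _b are one class to them, and where a whole thing is asked for, a point or a joint stands for the part that bears it (a point fixed in the world has none). Each returns a list of dicts, best first, with "confidence" (0 to 1); they miss things now and then, are a little off and sometimes report something else, mostly with a low value. They report only what shows in the picture. A call takes as long as a camera call. They do not tell look-alikes from the thing itself.
- nets.find_in(picture, query): "uv" ([column, row] in pixels, amid what is visible of it).
- nets.masks_of(picture, query): "region" (384x512 bool, what is visible of it) and "uv" ([column, row] in pixels, amid what is visible of it).
- nets.landmark_of(picture, query): "uv" ([column, row] in pixels: a listed point, or the origin of a listed thing).
The state is a dict: "clock": time; "joint_pos": joint angles; "qvel": joint speeds; "tau": joint torques, N m; "tool_pos": TCP position; "orientation": TCP orientation; "force": force on the tool from outside, world axes, zero at the start; "moment": the same for the moment, N m; "opening": finger opening in m; "gripper_force": force on a finger pad.
Only numpy, scipy, OpenCV 4.12 (cv2) and the standard library are available. Lean on these libraries where they do the work, as an engineer would, in place of code of your own. Each camera call takes 0.05 s, during which the arm holds its last target. There are 200 camera calls.

## Working session

There is one attempt and no reset: what is moved stays moved. The work goes in short steps, Python scripts to look and compute and a shell command to move; the robot and the scene stay as the last step left them, time stands still between calls to the robot, and variables do not carry over. Pictures are saved under pics/ and viewed, at most 10 in all, crops included, and the job is handed in when it is done.

```bash
ls; mkdir -p pics
cat > h.py <<'E'
import numpy as np, cv2
from plant import telemetry, snapshot, workorder, nets
def cam(s):
    K=np.array([[s['fx'],0,s['cx']],[0,s['fy'],s['cy']],[0,0,1.]]);D=np.array([s['k1'],0,0,0.])
    R=cv2.Rodrigues(np.array(s['rvec'],float))[0];t=np.array(s['tvec'],float)
    return K,D,R,t
def ray(s,uv):
    K,D,R,t=cam(s);n=cv2.undistortPoints(np.array([[uv]],float),K,D)[0,0]
    return -R.T@t, R.T@np.array([n[0],n[1],1.])
def atz(s,uv,z):
    o,d=ray(s,uv);return o+d*(z-o[2])/d[2]
def tri(s1,u1,s2,u2):
    o1,d1=ray(s1,u1);o2,d2=ray(s2,u2);d1/=np.linalg.norm(d1);d2/=np.linalg.norm(d2)
    a=np.linalg.lstsq(np.c_[d1,-d2],o2-o1,rcond=None)[0];p,q=o1+a[0]*d1,o2+a[1]*d2
    return (p+q)/2,np.linalg.norm(p-q)
def proj(s,P):
    K,D,R,t=cam(s);return cv2.projectPoints(np.array(P,float).reshape(-1,1,3),np.array(s['rvec'],float),t,K,D)[0][:,0]
def save(s,n,crop=None,k=1):
    f=s['frame'][...,::-1]
    if crop: f=f[crop[1]:crop[3],crop[0]:crop[2]]
    cv2.imwrite('pics/'+n,cv2.resize(f,None,fx=k,fy=k,interpolation=cv2.INTER_CUBIC))
E
cat > a.py <<'E'
from h import *
np.set_printoptions(precision=4,suppress=True)
S={n:snapshot(n) for n in('side','top')}
for n in S: save(S[n],n+'0.png',k=1.5); print(n,ray(S[n],(256,192)))
for q in 'board_top board rack rest rest_lip rail timer timer_mouth button_face scriber scriber_tip stand stand_hole blank wax_tin collar'.split():
    r={n:nets.landmark_of(S[n],q) for n in S}
    for n in S: print(q,n,[(np.round(x['uv'],1).tolist(),round(x['confidence'],2)) for x in r[n][:3]])
    if r['side'] and r['top']: print('   ',*tri(S['side'],r['side'][0]['uv'],S['top'],r['top'][0]['uv']))
print(telemetry.get_obs())
E
python3 a.py
```

```text
pics
side (array([0.2475, 0.6631, 0.9201]), array([ 0.2188, -0.567 , -0.7942]))
top (array([0.2854, 0.0439, 1.4056]), array([ 0.1495,  0.0069, -0.9888]))
board_top side [([323.3, 322.7], 0.94), ([210.7, 229.2], 0.86), ([321.6, 244.5], 0.86)]
board_top top [([174.9, 216.3], 0.75), ([175.2, 179.7], 0.7), ([128.4, 283.7], 0.67)]
    [0.3098 0.3289 0.0582] 0.2066923631650477
board side [([315.1, 349.7], 0.88), ([213.0, 265.7], 0.84), ([256.4, 288.4], 0.63)]
board top [([184.5, 185.6], 0.84), ([179.2, 225.2], 0.74), ([199.7, 265.8], 0.63)]
    [0.3595 0.3456 0.043 ] 0.32671472193945694
rack side [([206.5, 266.0], 0.97)]
rack top [([186.6, 176.2], 0.96)]
    [ 0.548   0.2834 -0.0094] 0.004472804784502782
rest side [([256.5, 126.5], 0.82), ([216.6, 268.4], 0.59)]
rest top [([356.2, 162.9], 0.92)]
    [ 0.5993 -0.2757 -0.0028] 0.0015869959778327452
rest_lip side [([246.2, 117.0], 0.78)]
rest_lip top [([357.5, 152.5], 0.65)]
    [ 0.6301 -0.2709  0.036 ] 0.011932490431337723
rail side [([267.1, 107.7], 0.53)]
rail top [([364.4, 165.9], 0.57), ([187.6, 177.0], 0.17)]
    [ 0.5652 -0.2801  0.09
[... 1146 characters left out ...]
.6], 0.57)]
    [0.4347 0.1118 0.0038] 0.0027134668342861977
collar side [([280.6, 171.4], 0.62)]
collar top [([355.7, 163.1], 0.73), ([304.4, 206.7], 0.42)]
    [ 0.5849 -0.3305 -0.2658] 0.13910841366860832
{'clock': 1.7, 'joint_pos': array([-51.5017,  20.5449,   0.684 ,   0.0001, -70.1364, -16.5069]), 'qvel': array([ 0.0163,  0.003 , -0.0494, -0.0167,  0.0759,  0.0358]), 'tau': array([ -0.0004, -58.2373,  29.3304,   7.0024,   0.0126,  -0.    ]), 'tool_pos': array([ 0.2527, -0.6259,  0.4047]), 'orientation': array([-179.9974,    0.0007, -158.0086]), 'force': array([ 0.0756, -0.9972, -0.4206]), 'moment': array([-0.0121, -0.0286,  0.0032]), 'gripper_force': 0.0, 'opening': 0.0878699495209619}
```

View pics/side0.png

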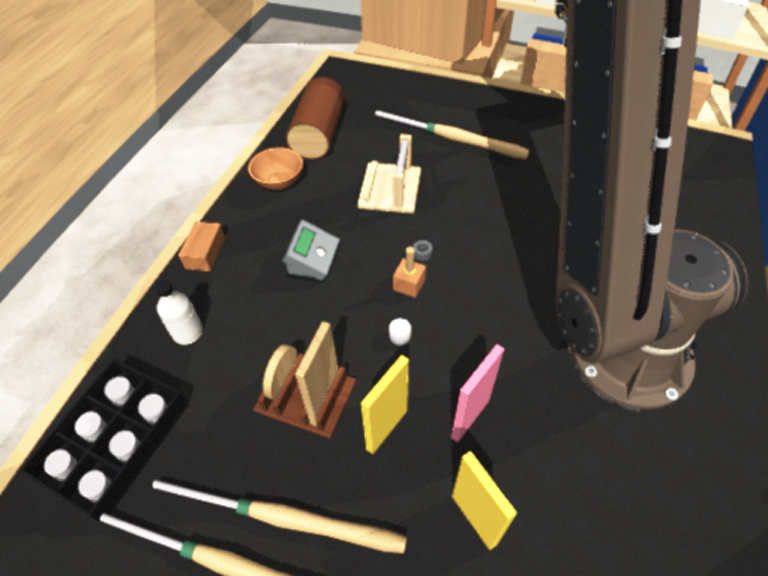

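View pics/top0.png

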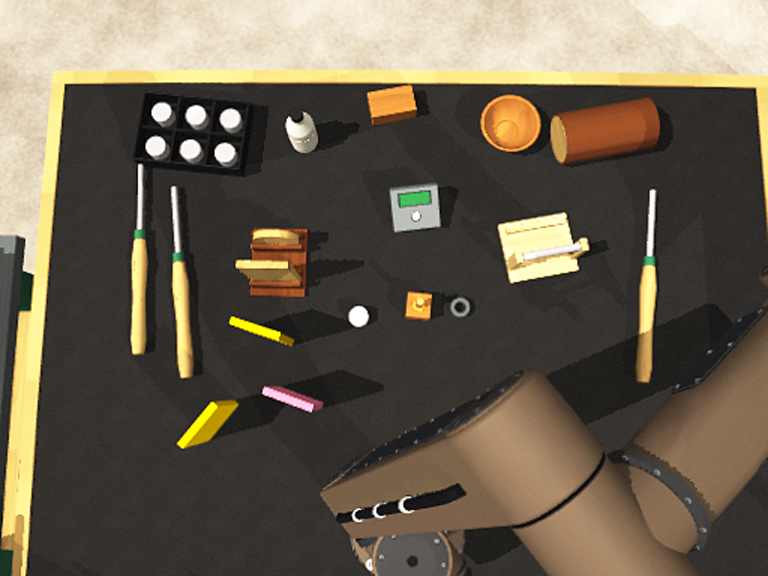

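```bash
cat > fit.py <<'E'
from h import *
from scipy.optimize import minimize
np.set_printoptions(precision=4,suppress=True)
def box(x0,x1,y0,y1,z0,z1): return np.array([[x,y,z] for x in(x0,x1) for y in(y0,y1) for z in(z0,z1)])/1e3
def cyl(r,z0,z1,n=24):
    a=np.linspace(0,2*np.pi,n,False);return np.array([[r*np.cos(t),r*np.sin(t),z] for t in a for z in(z0,z1)])/1e3
M=dict(board=[box(-7,7,-50,50,0,180)],
 rest=[box(-65,65,-75,75,0,12),box(40,54,-75,75,0,27),box(-36,-19,-75,-61,12,107),box(-36,-19,61,75,12,107),box(-35,-20,-61,61,84,100)],
 rack=[box(-75,75,-60,60,0,10)]+[box(c+s-5,c+s+5,-60,60,0,50) for c in(-40,40) for s in(-14,14)],
 timer=[np.array([[x,y,z] for y in(-50,50) for x,z in((-45,0),(45,0),(-45,75-90*.577),(45,75))])/1e3],
 stand=[box(-25,25,-25,25,0,45)], scriber=[cyl(8,4,65),cyl(12,0,4)])
def sil(s,m,p):  # p=x,y,z,yaw ; supersampled silhouette
    c,n=np.cos(p[3]),np.sin(p[3]);R=np.array([[c,-n,0],[n,c,0],[0,0,1]]);im=np.zeros((384,512),np.uint8)
    for b in m: cv2.fillConvexPoly(im,(cv2.convexHull(proj(s,b@R.T+p[:3]).astype(np.float32))*16).astype(np.int32),255,cv2.LINE_AA,4)
    return im/255.
def fit(q,p0,pics,z=0.,model=None,rad=35):
    m=M[model or q];tg=[]
    for s in pics:
        exp=sil(s,m,[p0[0],p0[1],z,p0[2]])
        best=None
        for r in nets.masks_of(s,q):
            g=r['region'];io=np.minimum(g,exp).sum()/np.maximum(g,exp).sum()
            if best is None or io>best[0]: best=(io,g)
        if best and best[0]>.2: tg.append((s,cv2.GaussianBlur(best[1].astype(float),(0,0),.7),best[0]))
    f=lambda v:sum(((sil(s,m,[v[0],v[1],z,v[2]*10])-g)**2).sum() for s,g,_ in tg)
    r=minimize(f,[p0[0],p0[1],p0[2]/10],method='Nelder-Mead',options=dict(initial_simplex=np.array([p0[0],p0[1],p0[2]/10])+np.array([[0,0,0],[.01,0,0],[0,.01,0],[0,0,.012]]),maxiter=200,xatol=1e-5))
    v=r.x*[1,1,10];print(q,'xy',v[:2],'yaw',np.degrees(v[2]),'cost',round(r.fun,1),'iou0',[round(t[2],2) for t in tg],'area',[int(t[1].sum()) for t in tg],flush=True)
    return v
E
cat > b.py <<'E'
from fit import *
P=[snapshot('side'),snapshot('top')]
for p in ([P[0]],[P[1]],P):
    fit('rest',[.599,-.276,.12],p); fit('rack',[.548,.283,0],p)
    fit('board',[.508,.283,0],p,z=.010); fit('timer',[.65,-.008,0],p)
    fit('scriber',[.456,-.017,0],p,z=.045); fit('stand',[.456,-.017,0],p)
E
timeout 500 python3 b.py
```

```text
rest xy [ 0.5901 -0.2837] yaw 11.183175389665802 cost 60.9 iou0 [np.float64(0.77)] area [1309]
rack xy [0.5529 0.2851] yaw -0.1560557007848784 cost 1066.2 iou0 [np.float64(0.54)] area [1468]
board xy [0.5157 0.2825] yaw 3.3126116879149845 cost 144.0 iou0 [np.float64(0.68)] area [1085]
timer xy [ 0.65  -0.008] yaw 0.0 cost 0.0 iou0 [] area []
scriber xy [ 0.4574 -0.0227] yaw 9.050376691738181 cost 23.1 iou0 [np.float64(0.68)] area [101]
stand xy [ 0.4575 -0.0215] yaw -3.429725502764696 cost 54.9 iou0 [np.float64(0.78)] area [374]
rest xy [ 0.5895 -0.2799] yaw 11.08865901904698 cost 58.6 iou0 [np.float64(0.82)] area [1943]
rack xy [0.5514 0.282 ] yaw -1.8520820612402815 cost 658.2 iou0 [np.float64(0.58)] area [1107]
board xy [0.5129 0.2864] yaw -3.2742349280997067 cost 95.3 iou0 [np.float64(0.69)] area [439]
timer xy [ 0.6636 -0.0102] yaw 4.6014712112152845 cost 176.9 iou0 [np.float64(0.69)] area [896]
scriber xy [ 0.4547 -0.0181] yaw 7.999430247349354 cost 7.7 iou0 [np.float64(0.72)] area [53]
stand xy [ 0.4575 -0.0173] yaw -1.1822987507762275 cost 56.7 iou0 [np.float64(0.7)] area [238]
rest xy [ 0.5897 -0.2809] yaw 10.967927623710697 cost 132.3 iou0 [np.float64(0.77), np.float64(0.82)] area [1309, 1943]
rack xy [0.5524 0.2841] yaw -1.09232244851145 cost 1733.1 iou0 [np.float64(0.54), np.float64(0.58)] area [1468, 1107]
board xy [0.515  0.2831] yaw 2.6445712694475185 cost 271.9 iou0 [np.float64(0.68), np.float64(0.69)] area [1085, 439]
timer xy [ 0.6636 -0.0102] yaw 4.6014712112152845 cost 176.9 iou0 [np.float64(0.69)] area [896]
scriber xy [ 0.4563 -0.019 ] yaw 8.74568083244304 cost 31.9 iou0 [np.float64(0.68), np.float64(0.72)] area [101, 53]
stand xy [ 0.4565 -0.0187] yaw -5.157404328256546 cost 113.3 iou0 [np.float64(0.78), np.float64(0.7)] area [374, 238]
```

```bash
cat > c.py <<'E'
from fit import *
T=snapshot('top');S=snapshot('side')
def ov(s,items,crop,k):
    f=cv2.resize(s['frame'][crop[1]:crop[3],crop[0]:crop[2],::-1],None,fx=k,fy=k,interpolation=cv2.INTER_CUBIC)
    for q,x,y,z,a,col in items:
        c,n=np.cos(np.radians(a)),np.sin(np.radians(a));R=np.array([[c,-n,0],[n,c,0],[0,0,1]])
        for b in M[q]:
            h=cv2.convexHull(((proj(s,b@R.T+[x,y,z])-crop[:2]+.5)*k).astype(np.float32)).astype(int);cv2.polylines(f,[h],True,col,1)
    return f
R=[('rack',.550,.2835,0,-1,(255,255,0)),('board',.513,.2845,.01,0,(0,0,255))]
A=ov(T,R,(150,140,215,205),6);B=ov(S,R,(160,205,245,295),6)
h=max(A.shape[0],B.shape[0]);out=np.zeros((h,A.shape[1]+B.shape[1],3),np.uint8);out[:A.shape[0],:A.shape[1]]=A;out[:B.shape[0],A.shape[1]:]=B
out=cv2.resize(out,None,fx=.88,fy=.88);cv2.imwrite('pics/rack.png',out);print(out.shape)
E
python3 c.py
```

```text
(475, 792, 3)
```

View pics/rack.png

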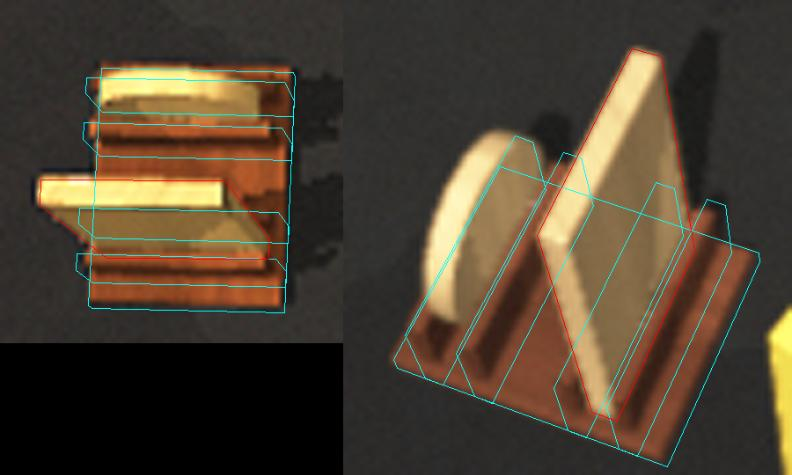

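```bash
python3 -m creep '[[[0,0,0,-0.0795,0.5],[0,0,0,-0.0795,0.5],[0,0,0,-0.0795,0.5],[0,0,0,-0.0795,0.5],[0,0,0,-0.0795,0.5],[0,0,0,-0.0795,0.5],[0,0,0,-0.0795,0.5],[0,0,0,-0.0795,0.5]]]'
python3 -m creep '[[[0,0,0,-0.06,0.5],[0,0,0,-0.06,0.5],[-0.1,-0.1,0,0,0.5],[-0.135,-0.125,0,0,0.5],[-0.135,-0.125,0,0,0.5],[-0.135,-0.125,0,0,0.5],[-0.135,-0.125,0,0,0.5],[-0.135,-0.125,0,0,0.5]]]'
python3 -m creep '[[[-0.135,-0.125,0,0,0.5],[-0.135,-0.125,0,0,0.5],[-0.135,-0.125,0,0,0.5],[-0.135,-0.125,0,0,0.5],[-0.135,-0.125,0,0,0.5],[-0.135,-0.125,0,0,0.5],[-0.135,-0.125,0,0,0.5],[0,0,0,0,0.5]]]'
```

```text
clock: 3.77
tool_pos: [0.2527, -0.6259, 0.4047]
orientation: [180.0, -0.0, -100.4]
force: [-0.5, 0.0, 1.3]
opening: 0.0451
gripper_force: 0.0
clock: 4.43
tool_pos: [0.3985, -0.4694, 0.4049]
orientation: [-180.0, -0.0, -90.0]
force: [1.0, -0.7, 0.1]
opening: 0.0439
gripper_force: 0.0
clock: 5.1
tool_pos: [0.5762, -0.2777, 0.4043]
orientation: [-179.9, 0.0, -89.7]
force: [0.1, -1.2, -0.6]
opening: 0.0434
gripper_force: 0.0
```

```bash
python3 -m creep '[[[-0.12,0.02,0,0,0.45],[-0.18,0.02,0,0,0.45],[-0.18,0.02,0,0,0.45],[-0.18,0.02,0,0,0.45],[-0.18,0.02,0,0,0.45],[-0.18,0.02,0,0,0.45],[-0.18,0.02,0,0,0.45],[-0.18,0.02,0,0,0.45]]]'
python3 -m creep '[[[-0.18,0.02,0,0,0.45],[-0.18,0.02,0,0,0.45],[-0.18,0.02,0,0,0.45],[-0.18,0.02,0,0,0.45],[-0.18,0.02,0,0,0.45],[-0.18,0.02,0,0,0.45],[-0.18,0.02,0,0,0.45],[-0.17,0.02,0,0,0.45]]]'
python3 -m creep '[[[0,0,0,0,0.45],[0,0,0,0,0.45]]]'
```

```text
clock: 5.77
tool_pos: [0.5398, -0.0042, 0.405]
orientation: [-180.0, 0.0, -90.0]
force: [0.8, 0.6, 0.1]
opening: 0.0392
gripper_force: 0.0
clock: 6.43
tool_pos: [0.5077, 0.2822, 0.405]
orientation: [-180.0, 0.0, -89.9]
force: [0.6, -1.0, 0.1]
opening: 0.0395
gripper_force: 0.0
clock: 6.6
tool_pos: [0.5079, 0.282, 0.4043]
orientation: [180.0, -0.0, -89.8]
force: [-0.3, 0.4, 0.2]
opening: 0.0389
gripper_force: 0.0
```

```bash
python3 -m creep '[[[-0.0125,-0.025,0.06,0,0.45],[0,0,0.12,0,0.45],[0,0,0.12,0,0.45],[0,0,0.11,0,0.45],[0,0,0,0,0.45],[0,0,0,0,0.45]]]'
python3 -m creep '[[[0,0,0,0,0.12],[0,0,0,0,0.12],[0,0,0,0,0.0],[0,0,0,0,0.0],[0,0,0,0,0],[0,0,0,0,0]]]'
```

```text
clock: 7.1
tool_pos: [0.5135, 0.2816, 0.3217]
orientation: [179.9, -0.1, -90.0]
force: [0.5, 0.3, 1.2]
opening: 0.0394
gripper_force: 0.0
clock: 7.6
tool_pos: [0.5134, 0.2829, 0.3236]
orientation: [-179.9, 0.0, -90.0]
force: [-1.1, -1.3, 4.3]
opening: 0.014
gripper_force: 30.0
```

```bash
python3 -m creep '[[[0,0,-0.03,0,0],[0,0,-0.06,0,0],[0,0,-0.09,0,0],[0,0,-0.1,0,0],[0,0,-0.1,0,0],[0,0,-0.1,0,0],[0,0,-0.1,0,0],[0,0,-0.07,0,0]]]'
python3 -m creep '[[[0.06,-0.0285,0,0,0],[0.12,-0.0285,0,0,0],[0.165,-0.0285,0,0,0],[0.165,-0.0285,0,0,0],[0.165,-0.0285,0,0,0],[0.165,-0.0285,0,0,0],[0.165,-0.0285,0,0,0],[0.165,-0.0285,0,0,0]]]'
python3 -m creep '[[[0.165,-0.0285,0,0,0],[0.165,-0.0285,0,0,0],[0.165,-0.0285,0,0,0],[0.165,-0.0285,0,0,0],[0.165,-0.0285,0,0,0],[0.165,-0.0285,0,0,0],[0.165,-0.0285,0,0,0],[0.165,-0.0285,0,0,0]]]'
python3 -m creep '[[[0.165,-0.0285,0,0,0],[0.12,-0.0,0,0,0],[0.04,0,0,-0.061,0],[0,0,0,-0.061,0],[0,0,0,0,0],[0,0,0,0,0]]]'
```

```text
clock: 8.27
tool_pos: [0.5131, 0.2827, 0.4547]
orientation: [-180.0, 0.0, -90.0]
force: [0.2, -0.1, -1.7]
opening: 0.0135
gripper_force: 30.0
clock: 8.93
tool_pos: [0.5586, 0.0467, 0.4519]
orientation: [179.9, -0.0, -90.0]
force: [0.4, 0.4, -2.1]
opening: 0.014
gripper_force: 30.0
clock: 9.6
tool_pos: [0.6042, -0.2173, 0.4516]
orientation: [179.9, 0.0, -90.0]
force: [0.7, 0.5, -2.4]
opening: 0.0138
gripper_force: 30.0
clock: 10.1
tool_pos: [0.61, -0.2806, 0.4516]
orientation: [179.9, 0.1, -79.2]
force: [0.6, 0.1, -1.4]
opening: 0.0141
gripper_force: 30.0
```

```bash
cat > d.py <<'E'
from c import *
o=telemetry.get_obs();print(o['tool_pos'],o['orientation'],o['force'],o['opening'],o['clock'])
p=o['tool_pos'];b=('board',p[0],p[1],p[2]-.178-.135+.0,o['orientation'][2]+90,(0,0,255))
I=[('rest',.5898,-.281,0,11,(255,255,0)),b]
A=ov(T,I,(320,110,410,210),4);B=ov(S,I,(220,50,310,150),4)
cv2.imwrite('pics/carry.png',np.hstack([A,B]))
E
python3 d.py
```

```text
(475, 792, 3)
[ 0.6103 -0.28    0.4522] [179.9603   0.027  -79.1361] [ 0.6082 -0.0419 -2.5536] 0.014008813556656466 10.2
```

View pics/carry.png

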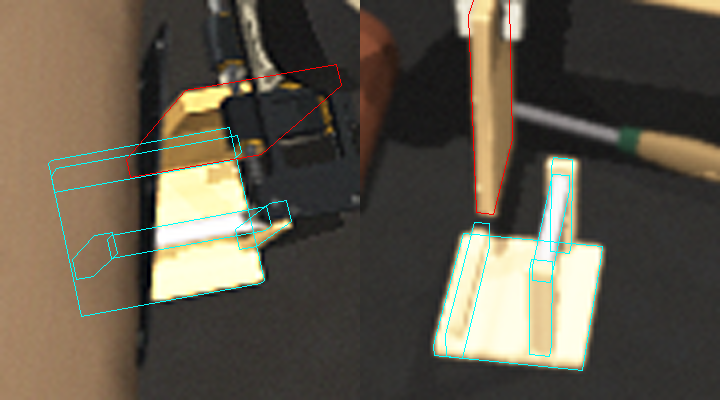

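```bash
python3 -m creep '[[[-0.008,0,0.04,0,0],[0,0,0.09,0,0],[0,0,0.1,0,0],[0,0,0.1,0,0],[0,0,0.1,0,0],[0,0,0.09,0,0],[0,0,0.05,0,0],[0,0,0.015,0,0]]]'
python3 -m creep '[[[0,-0.01,0,0,0],[0,-0.02,0,0,0],[0,-0.01,0,0,0],[0,0,0,0,0],[0,0,0,0,0]]]'
python3 -m creep '[[[0,-0.005,0,0,0],[0,-0.005,0,0,0],[0,0,0,0,0]]]'
python3 -m creep '[[[0,-0.005,0,0,0],[0,0,0,0,0],[0,0,0,0,0]]]'
```

```text
clock: 10.87
tool_pos: [0.6096, -0.2779, 0.3332]
orientation: [179.8, 0.1, -79.0]
force: [-0.5, -0.2, -1.6]
opening: 0.0136
gripper_force: 30.0
clock: 11.28
tool_pos: [0.6183, -0.277, 0.3365]
orientation: [-179.9, -0.0, -79.0]
force: [0.7, 0.1, -1.2]
opening: 0.0138
gripper_force: 30.0
clock: 11.53
tool_pos: [0.6201, -0.2767, 0.3358]
orientation: [-180.0, -0.0, -79.0]
force: [-0.5, 0.0, -1.3]
opening: 0.014
gripper_force: 30.0
clock: 11.78
tool_pos: [0.6209, -0.2765, 0.3356]
orientation: [180.0, 0.0, -79.0]
force: [-0.3, 0.5, -2.1]
opening: 0.014
gripper_force: 30.0
```

```bash
python3 -m creep '[[[0,0.004,0.01,0,0],[0,0,0.02,0,0],[0,0,0.01,0,0],[0,0,0.005,0,0],[0,0,0,0,0]]]'
python3 -m creep '[[[0,0,0.004,0,0],[0,0,0,0,0],[0,0,0,0,0]]]'
python3 -m creep '[[[0,0,0.004,0,0],[0,0,0,0,0],[0,0,0,0,0]]]'
```

```text
clock: 12.2
tool_pos: [0.62, -0.2766, 0.3261]
orientation: [180.0, 0.0, -79.0]
force: [0.3, 0.2, -2.7]
opening: 0.0139
gripper_force: 30.0
clock: 12.45
tool_pos: [0.6202, -0.2767, 0.3259]
orientation: [-180.0, -0.0, -79.0]
force: [-0.6, -0.5, -1.8]
opening: 0.0137
gripper_force: 30.0
clock: 12.7
tool_pos: [0.6203, -0.2767, 0.3257]
orientation: [-180.0, -0.0, -79.0]
force: [-1.3, -0.3, 1.8]
opening: 0.0142
gripper_force: 30.0
```

```bash
python3 -m creep '[[[0,0,0.004,0,0],[0,0,0,0,0],[0,0,0,0,0]]]'
```

```text
clock: 12.95
tool_pos: [0.6202, -0.2768, 0.3256]
orientation: [-179.9, -0.1, -79.0]
force: [-1.1, 0.8, 7.0]
opening: 0.0137
gripper_force: 30.0
```

```bash
python3 -m creep '[[[0,0,0,0,0.18],[0,0,0,0,0.19],[0,0,0,0,0.2],[0,0,0,0,0.21],[0,0,0,0,0.22]]]'
python3 -m creep '[[[0,0.01,0,0,0.23],[0,0.015,0,0,0.23],[0,0.015,0,0,0.23],[0,0.015,0,0,0.23],[0,0.01,0,0,0.23],[0,0,0,0,0.23]]]'
```

```text
clock: 13.37
tool_pos: [0.6202, -0.2767, 0.324]
orientation: [180.0, 0.0, -79.0]
force: [-0.7, 0.6, 0.0]
opening: 0.0189
gripper_force: 0.0
clock: 13.87
tool_pos: [0.6069, -0.2793, 0.3244]
orientation: [-180.0, 0.0, -79.0]
force: [-0.2, -0.6, 0.1]
opening: 0.0204
gripper_force: 0.0
```

```bash
python3 -m creep '[[[0,0.012,0,0,0.24],[0,0.012,0,0,0.25],[0,0.012,0,0,0.26],[0,0.012,0,0,0.27],[0,0.012,0,0,0.28],[0,0.012,0,0,0.29],[0,0.012,0,0,0.30],[0,0.012,0,0,0.31]]]'
cat > e.py <<'E'
from c import *
import sys
o=telemetry.get_obs();print(o['tool_pos'],o['force'],o['opening'],o['clock'])
I=[]
A=ov(T,I,(320,110,410,210),4);B=ov(S,I,(220,50,310,150),4)
cv2.imwrite('pics/'+sys.argv[1],np.hstack([A,B]))
E
python3 e.py lean1.png
```

```text
clock: 14.53
tool_pos: [0.5883, -0.2829, 0.3243]
orientation: [180.0, -0.0, -79.0]
force: [0.2, -0.5, 1.2]
opening: 0.0267
gripper_force: 0.1
(475, 792, 3)
[ 0.5882 -0.2829  0.3244] [-0.3127  0.4195 -0.602 ] 0.02702542203955368 14.6333
```

View pics/lean1.png

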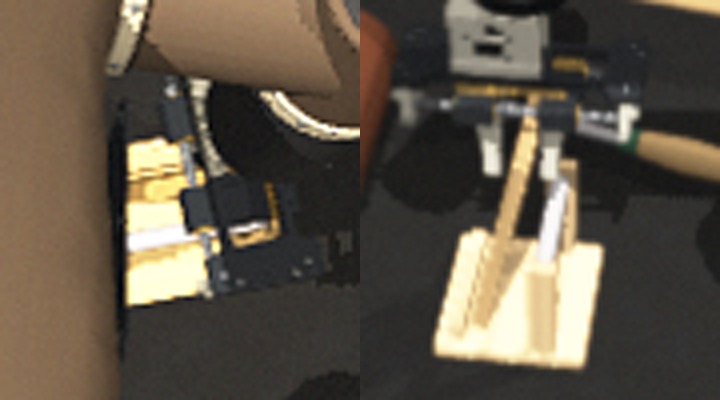

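```bash
python3 -m creep '[[[0,0.012,0,0,0.32],[0,0.012,0,0,0.33],[0,0.012,0,0,0.34],[0,0.012,0,0,0.35],[0,0.012,0,0,0.36],[0,0.012,0,0,0.37],[0,0.012,0,0,0.38],[0,0.012,0,0,0.39]]]'
python3 -m creep '[[[0,0.01,0,0,0.41],[0,0.01,0,0,0.43],[0,0.01,0,0,0.45],[0,0.01,0,0,0.47],[0,0.01,0,0,0.49],[0,0.01,0,0,0.51],[0,0.01,0,0,0.53],[0,0,0,0,0.55]]]'
python3 e.py lean2.png
```

```text
clock: 15.3
tool_pos: [0.5694, -0.2865, 0.3243]
orientation: [180.0, 0.0, -79.0]
force: [0.6, -0.1, 0.2]
opening: 0.0338
gripper_force: 0.1
clock: 15.97
tool_pos: [0.5556, -0.2893, 0.3243]
orientation: [180.0, 0.0, -79.0]
force: [-0.1, 0.5, -0.7]
opening: 0.0474
gripper_force: 0.1
(475, 792, 3)
[ 0.5559 -0.2892  0.3244] [-0.3131 -0.1016 -0.3546] 0.047768973750438974 16.0667
```

View pics/lean2.png

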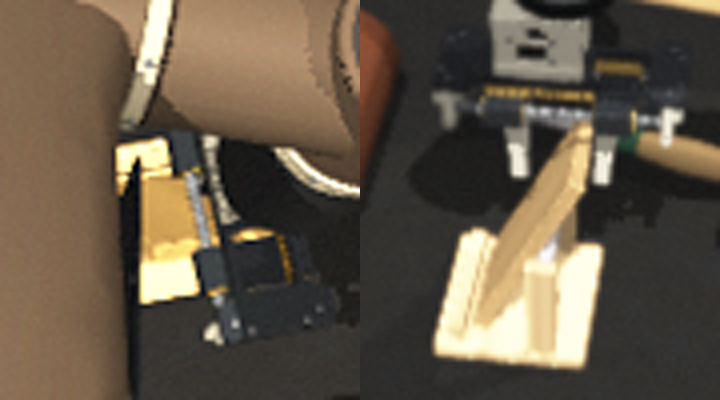

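```bash
python3 -m creep '[[[0,0,0,0,0.58],[0,0,0,0,0.61],[0,0,0,0,0.64],[0,0,0,0,0.68],[0,0,0,0,0.74],[0,0,0,0,0.8],[0,0,0,0,0.86],[0,0,0,0,0.9]]]'
python3 -m creep '[[[0,0,0,0,0.9],[0,0,-0.02,0,0.9],[0,0,-0.05,0,0.9],[0,0,-0.1,0,0.9],[0,0,-0.1,0,0.9],[0,0,-0.1,0,0.9],[0,0,-0.1,0,0.9],[0,0,-0.05,0,0.9]]]'
python3 e.py lean3.png
```

```text
clock: 16.73
tool_pos: [0.556, -0.2892, 0.3243]
orientation: [180.0, 0.0, -79.0]
force: [-0.3, -0.1, -0.6]
opening: 0.0763
gripper_force: 0.0
clock: 17.4
tool_pos: [0.5562, -0.2894, 0.4322]
orientation: [-179.8, -0.1, -79.0]
force: [2.0, -0.2, 1.0]
opening: 0.079
gripper_force: 0.0
(475, 792, 3)
[ 0.5562 -0.2893  0.4312] [-0.0711  0.4407  0.2072] 0.07916009019276485 17.5
```

View pics/lean3.png

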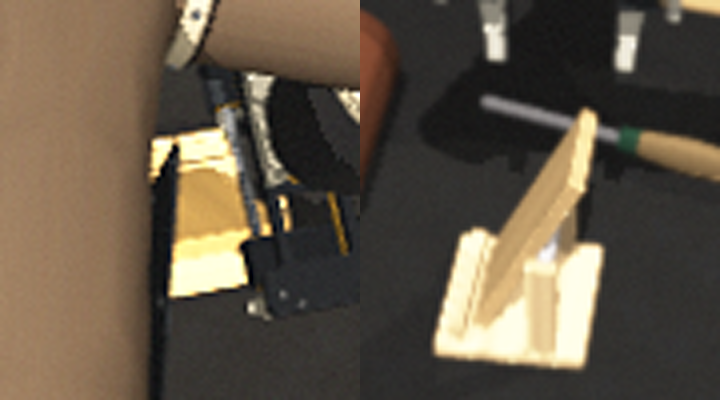

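```bash
python3 -m creep '[[[0,0,-0.02,0.078,0.5],[-0.1,0.03,0,0,0.5],[-0.155,0.045,0,0,0.5],[-0.155,0.045,0,0,0.5],[-0.155,0.045,0,0,0.5],[-0.155,0.045,0,0,0.5],[-0.155,0.045,0,0,0.5],[-0.155,0.045,0,0,0.5]]]'
python3 -m creep '[[[-0.155,0.045,0,0,0.5],[-0.155,0.045,0,0,0.5],[-0.045,0.015,0,0,0.5],[0,0,0.1,0,0.5],[0,0,0.15,0,0.5],[0,0,0.15,0,0.5],[0,0,0,0,0.5],[0,0,0,0,0.5]]]'
cat > g.py <<'E'
from fit import *
P=[snapshot('side')]; o=telemetry.get_obs();print(o['tool_pos'],o['orientation'])
P.append(snapshot('top'))
fit('board',[.508,.283,0],P,z=.010) if 0 else 0
for p in ([P[0]],[P[1]],P): fit('scriber',[.456,-.0187,0],p,z=.045)
for q in ('timer_mouth','button_face'):
    for n,s in zip(('side','top'),P): print(q,n,[(np.round(x['uv'],1).tolist(),round(x['confidence'],2)) for x in nets.landmark_of(s,q)[:2]])
E
python3 g.py
```

```text
clock: 18.17
tool_pos: [0.4807, -0.0867, 0.4313]
orientation: [179.9, 0.0, -86.0]
force: [-0.0, -0.2, -0.1]
opening: 0.0442
gripper_force: 0.0
clock: 18.83
tool_pos: [0.4555, -0.0188, 0.3513]
orientation: [179.8, -0.1, -86.0]
force: [1.2, -0.5, 1.1]
opening: 0.044
gripper_force: 0.0
[ 0.4563 -0.0186  0.3528] [179.953   -0.0549 -85.9993]
scriber xy [ 0.4576 -0.0202] yaw -3.6643173316615263 cost 15.0 iou0 [np.float64(0.74)] area [116]
scriber xy [ 0.456  -0.0187] yaw 0.0 cost 0.0 iou0 [] area []
scriber xy [ 0.4576 -0.0202] yaw -3.6643173316615263 cost 15.0 iou0 [np.float64(0.74)] area [116]
timer_mouth side [([216.3, 164.2], 0.74)]
timer_mouth top [([187.8, 163.5], 0.29)]
button_face side []
button_face top [([375.6, 170.8], 0.36), ([357.8, 148.2], 0.16)]
```

```bash
python3 -m creep '[[[0,0,0.06,0,0.5],[0,0,0.12,0,0.5],[0,0,0.12,0,0.5],[0,0,0.12,0,0.5],[0,0,0.09,0,0.5],[0,0,0.035,0,0.5],[0,0,0,0,0.5],[0,0,0,0,0.5]]]'
python3 -m creep '[[[0,0,0,0,0.3],[0,0,0,0,0.2],[0,0,0,0,0.15],[0,0,0,0,0.0],[0,0,0,0,0],[0,0,0,0,0],[0,0,0,0,0]]]'
```

```text
clock: 20.0
tool_pos: [0.4563, -0.0184, 0.2437]
orientation: [180.0, -0.0, -86.0]
force: [0.7, 0.1, -0.1]
opening: 0.0437
gripper_force: 0.0
clock: 20.58
tool_pos: [0.4561, -0.0184, 0.2437]
orientation: [-180.0, 0.0, -86.0]
force: [-1.5, 0.6, 4.9]
opening: 0.0155
gripper_force: 30.0
```

```bash
python3 -m creep '[[[0,0,-0.04,0,0],[0,0,-0.08,0,0],[0,0,-0.1,0,0],[0,0,-0.1,0,0],[0,0,-0.1,0,0],[0,0,-0.08,0,0],[0,0,0,0,0],[0,0,0,0,0]]]'
cat > k.py <<'E'
from c import *
W={}
for n,s,c in (('top',T,(277,144)),('side',S,(214,168))):
    f=cv2.imread(f'pics/{n}0.png').astype(float)
    x0,y0=int(c[0]*1.5),int(c[1]*1.5);g=f[y0-14:y0+15,x0-14:x0+15].min(2)
    m=(g>np.percentile(g,50)+.5*(g.max()-np.percentile(g,50))).astype(np.uint8)
    k,l,st,ce=cv2.connectedComponentsWithStats(m);i=l[14,14] or 1+np.argmax(st[1:,4])
    uv=(ce[i]+[x0-14,y0-14]+.5)/1.5-.5;W[n]=uv;print(n,uv,st[i],g.max(),np.median(g))
print(tri(T,W['top'],S,W['side']))
for z in(.03,.035,.04,.045,.05): print(z,atz(T,W['top'],z)[:2],atz(S,W['side'],z)[:2])
A=[cv2.resize(cv2.imread(f'pics/{n}0.png')[b:b+100,a:a+100],None,fx=3.9,fy=3.9,interpolation=cv2.INTER_CUBIC) for n,a,b in(('top',365,160),('side',270,205))]
cv2.imwrite('pics/timer.png',np.hstack(A))
E
python3 k.py
```

```text
clock: 21.25
tool_pos: [0.4559, -0.0185, 0.3443]
orientation: [-179.9, 0.0, -86.0]
force: [-0.1, -0.3, -0.7]
opening: 0.0155
gripper_force: 30.0
(475, 792, 3)
top [277.     143.5167] [12 10  7  8 40] 255.0 186.0
side [213.1992 167.8659] [10 11  7  7 41] 255.0 188.0
(array([ 0.6503, -0.0129,  0.0378]), np.float64(0.0013866097480246737))
0.03 [ 0.6531 -0.013 ] [ 0.6531 -0.0189]
0.035 [ 0.6517 -0.0128] [ 0.6508 -0.0151]
0.04 [ 0.6504 -0.0126] [ 0.6486 -0.0112]
0.045 [ 0.6491 -0.0124] [ 0.6463 -0.0074]
0.05 [ 0.6477 -0.0122] [ 0.644  -0.0036]
```

View pics/timer.png

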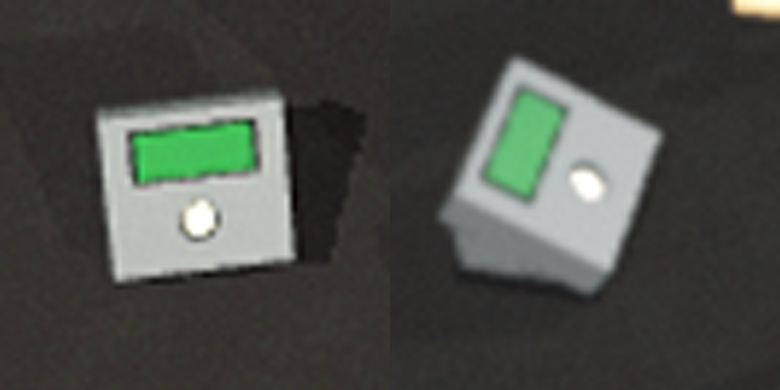

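```bash
python3 -m creep '[[[0.005,-0.08,0,0,0],[0.005,-0.15,0,0,0],[0.005,-0.16,0,0,0],[0.005,-0.16,0,0,0],[0.005,-0.16,0,0,0],[0.005,-0.15,0,0,0],[0.005,-0.105,0,0,0],[0,0,0,0,0]]]'
python3 -m creep '[[[0,0,0.06,0,0],[0,0,0.08,0,0],[0,0,0.05,0,0],[0,0,0.02,0,0],[0,0,0,0,0],[0,0,0,0,0]]]'
cat > l.py <<'E'
from fit import *
S=snapshot('side');o=telemetry.get_obs();p=o['tool_pos'];print(p,o['orientation'])
f=cv2.resize(S['frame'][120:190,175:255,::-1],None,fx=7.5,fy=7.5,interpolation=cv2.INTER_CUBIC)
def cr(P,col):
    u=((proj(S,[P])[0]-[175,120]+.5)*7.5).astype(int);cv2.drawMarker(f,tuple(int(a) for a in u),col,cv2.MARKER_CROSS,14,1)
cr([p[0],p[1],p[2]-.2367],(0,0,255));cr([p[0],p[1],p[2]-.1987],(0,0,255));cr([.6503,-.0129,.0378],(255,0,0));cr([.6468,-.0132,.0439],(0,255,255))
cv2.imwrite('pics/tip.png',f)
E
python3 l.py
```

```text
clock: 22.02
tool_pos: [0.652, -0.012, 0.3404]
orientation: [179.8, -0.1, -86.0]
force: [0.2, -0.4, -1.2]
opening: 0.0151
gripper_force: 30.0
clock: 22.52
tool_pos: [0.6486, -0.012, 0.3013]
orientation: [180.0, -0.0, -86.0]
force: [0.7, 0.5, 0.1]
opening: 0.0155
gripper_force: 30.0
[ 0.6489 -0.012   0.3019] [-179.9547   -0.0049  -85.9908]
```

View pics/tip.png

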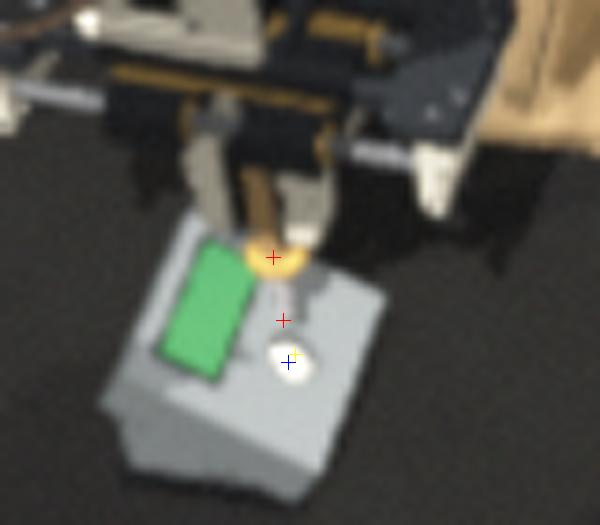

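```bash
python3 -m creep '[[[0,-0.005,0.02,0,0],[0,0,0.03,0,0],[0,0,0.03,0,0],[0,0,0.02,0,0],[0,0,0.005,0,0],[0,0,0,0,0],[0,0,0,0,0]]]'
python3 -m creep '[[[0,0,0.01,0,0],[0,0,0.005,0,0],[0,0,0.005,0,0],[0,0,0,0,0],[0,0,0,0,0]]]'
python3 -m creep '[[[0,0,0.005,0,0],[0,0,0.005,0,0],[0,0,0,0,0]]]'
```

```text
clock: 23.15
tool_pos: [0.65, -0.012, 0.2802]
orientation: [180.0, -0.0, -86.0]
force: [0.1, 0.3, -1.2]
opening: 0.0152
gripper_force: 30.0
clock: 23.57
tool_pos: [0.6499, -0.012, 0.2762]
orientation: [180.0, -0.0, -86.0]
force: [0.4, 0.0, -0.4]
opening: 0.0154
gripper_force: 30.0
clock: 23.82
tool_pos: [0.6498, -0.012, 0.274]
orientation: [180.0, 0.0, -86.0]
force: [0.4, -0.4, -0.3]
opening: 0.0155
gripper_force: 30.0
```

Tip at about z 0.037; contact is about to begin.

```bash
python3 -m creep '[[[0,0,0.005,0,0],[0,0,0,0,0],[0,0,0,0,0]]]'
python3 -m creep '[[[0,0,0.005,0,0],[0,0,0,0,0],[0,0,0,0,0]]]'
python3 -m creep '[[[0,0,0.005,0,0],[0,0,0,0,0],[0,0,0,0,0]]]'
python3 -m creep '[[[0,0,0.005,0,0],[0,0,0,0,0],[0,0,0,0,0]]]'
```

```text
clock: 24.07
tool_pos: [0.6499, -0.012, 0.2733]
orientation: [180.0, -0.0, -86.0]
force: [-0.1, 0.7, 0.1]
opening: 0.0155
gripper_force: 30.0
clock: 24.32
tool_pos: [0.6499, -0.012, 0.2723]
orientation: [-180.0, -0.0, -86.0]
force: [-0.2, 1.1, 0.9]
opening: 0.0151
gripper_force: 30.0
clock: 24.57
tool_pos: [0.6499, -0.012, 0.2714]
orientation: [-180.0, -0.0, -86.0]
force: [-0.2, -0.4, 2.3]
opening: 0.0156
gripper_force: 30.0
clock: 24.82
tool_pos: [0.6499, -0.012, 0.2703]
orientation: [-180.0, -0.0, -86.0]
force: [-0.1, 0.5, 2.4]
opening: 0.0156
gripper_force: 30.0
```

```bash
python3 -m creep '[[[0,0,0.005,0,0],[0,0,0,0,0],[0,0,0,0,0]]]'
python3 -m creep '[[[0,0,0.005,0,0],[0,0,0,0,0],[0,0,0,0,0]]]'
python3 -m creep '[[[0,0,0.005,0,0],[0,0,0,0,0],[0,0,0,0,0]]]'
```

```text
clock: 25.07
tool_pos: [0.6499, -0.012, 0.2693]
orientation: [-180.0, -0.0, -86.0]
force: [0.4, 0.1, 2.7]
opening: 0.0153
gripper_force: 30.0
clock: 25.32
tool_pos: [0.65, -0.0119, 0.2685]
orientation: [-180.0, -0.0, -86.0]
force: [-0.6, 0.1, 5.6]
opening: 0.0156
gripper_force: 30.0
clock: 25.57
tool_pos: [0.6501, -0.012, 0.2682]
orientation: [-179.9, -0.0, -86.0]
force: [-1.1, -0.3, 8.9]
opening: 0.0152
gripper_force: 30.0
```

```bash
python3 -m creep '[[[0,0,0.005,0,0],[0,0,0.003,0,0],[0,0,0,0,0],[0,0,0,0,0]]]'
python3 -m creep '[[[0,0,-0.02,0,0],[0,0,-0.04,0,0],[0,0,-0.08,0,0],[0,0,-0.1,0,0],[0,0,-0.1,0,0],[0,0,-0.06,0,0],[0,0,0,0,0],[0,0,0,0,0]]]'
python3 l.py
```

```text
clock: 25.9
tool_pos: [0.6503, -0.012, 0.2677]
orientation: [-179.9, -0.0, -86.0]
force: [-3.2, 0.4, 15.8]
opening: 0.0157
gripper_force: 30.0
clock: 26.57
tool_pos: [0.6498, -0.0119, 0.3458]
orientation: [-180.0, 0.0, -86.0]
force: [-0.1, -0.5, -1.4]
opening: 0.0156
gripper_force: 30.0
[ 0.6495 -0.0119  0.3448] [179.943    0.0234 -86.0286]
```

```bash
python3 -m creep '[[[-0.005,0.08,0,0,0],[-0.005,0.15,0,0,0],[-0.005,0.16,0,0,0],[-0.005,0.16,0,0,0],[-0.005,0.16,0,0,0],[-0.005,0.15,0,0,0],[-0.005,0.107,0,0,0],[0,0,0,0,0]]]'
python3 -m creep '[[[0,0,0,0,0],[0,0,0,0,0]]]'
```

```text
clock: 27.28
tool_pos: [0.4522, -0.0192, 0.3444]
orientation: [179.8, 0.0, -86.0]
force: [-1.6, -0.1, -0.9]
opening: 0.0154
gripper_force: 30.0
clock: 27.45
tool_pos: [0.4567, -0.0183, 0.3453]
orientation: [180.0, -0.0, -86.0]
force: [1.2, 0.6, -0.5]
opening: 0.0156
gripper_force: 30.0
```

Down 101 mm to the original height, slowing near the end.

```bash
python3 -m creep '[[[0,0.002,0.06,0,0],[0,0,0.1,0,0],[0,0,0.1,0,0],[0,0,0.08,0,0],[0,0,0,0,0],[0,0,0,0,0]]]'
python3 -m creep '[[[0,0,0.04,0,0],[0,0,0.04,0,0],[0,0,0.04,0,0],[0,0,0.02,0,0],[0,0,0.01,0,0],[0,0,0,0,0],[0,0,0,0,0]]]'
```

```text
clock: 27.95
tool_pos: [0.4566, -0.0185, 0.2767]
orientation: [179.8, -0.1, -86.0]
force: [0.8, 0.7, 0.5]
opening: 0.0155
gripper_force: 30.0
clock: 28.53
tool_pos: [0.4562, -0.0184, 0.2477]
orientation: [180.0, -0.0, -86.0]
force: [-0.3, -0.0, -0.9]
opening: 0.0155
gripper_force: 30.0
```

```bash
python3 -m creep '[[[0,0,0.01,0,0],[0,0,0.005,0,0],[0,0,0,0,0],[0,0,0,0,0]]]'
python3 -m creep '[[[0,0,0.005,0,0],[0,0,0,0,0],[0,0,0,0,0]]]'
python3 -m creep '[[[0,0,0.004,0,0],[0,0,0,0,0],[0,0,0,0,0]]]'
```

```text
clock: 28.87
tool_pos: [0.4561, -0.0184, 0.2447]
orientation: [-180.0, 0.0, -86.0]
force: [-0.0, -0.5, -0.4]
opening: 0.0157
gripper_force: 30.0
clock: 29.12
tool_pos: [0.4561, -0.0184, 0.2437]
orientation: [-180.0, 0.0, -86.0]
force: [0.6, -0.2, -0.8]
opening: 0.0154
gripper_force: 30.0
clock: 29.37
tool_pos: [0.4562, -0.0184, 0.2436]
orientation: [-180.0, -0.0, -86.0]
force: [-4.1, 1.1, 11.5]
opening: 0.0156
gripper_force: 30.0
```

Disc seated on the block. Release, rise, and move aside for a final check.

```bash
python3 -m creep '[[[0,0,-0.003,0,0],[0,0,0,0,0.2],[0,0,0,0,0.3],[0,0,0,0,0.4],[0,0,0,0,0.5],[0,0,0,0,0.5],[0,0,0,0,0.5]]]'
python3 -m creep '[[[0,0,-0.04,0,0.5],[0,0,-0.1,0,0.5],[0,0,-0.15,0,0.5],[0,0,-0.15,0,0.5],[0,0,-0.15,0,0.5],[0,0,-0.15,0,0.5],[0,0,-0.08,0,0.5],[0,0,0,0,0.5]]]'
python3 -m creep '[[[-0.1,0,0,0,0.5],[-0.15,0,0,0,0.5],[-0.15,0,0,0,0.5],[-0.15,0,0,0,0.5],[-0.15,0,0,0,0.5],[-0.15,0,0,0,0.5],[-0.1,0,0,0,0.5],[0,0,0,0,0.5]]]'
cat > m.py <<'E'
from c import *
print(telemetry.get_obs()['clock'],telemetry.get_obs()['force'])
cs=[(T,(315,110,415,210)),(S,(225,50,315,150)),(S,(180,130,300,220)),(T,(230,110,330,220))]
A=[cv2.resize(s['frame'][b:d,a:c,::-1],(398,298),interpolation=cv2.INTER_CUBIC) for s,(a,b,c,d) in cs]
cv2.imwrite('pics/end.png',np.vstack([np.hstack(A[:2]),np.hstack(A[2:])]))
E
python3 m.py
```

```text
clock: 29.95
tool_pos: [0.4561, -0.0185, 0.2434]
orientation: [180.0, -0.0, -86.0]
force: [-0.0, 0.6, 0.2]
opening: 0.0424
gripper_force: 0.0
clock: 30.62
tool_pos: [0.4568, -0.0184, 0.4122]
orientation: [-179.6, 0.1, -86.0]
force: [0.8, -0.2, 0.1]
opening: 0.0437
gripper_force: 0.0
clock: 31.28
tool_pos: [0.4426, 0.1739, 0.4074]
orientation: [180.0, 0.0, -85.9]
force: [0.5, -0.0, 0.4]
opening: 0.0438
gripper_force: 0.0
(475, 792, 3)
31.3833 [ 0.5817 -0.5069  0.2915]
```

View pics/end.png

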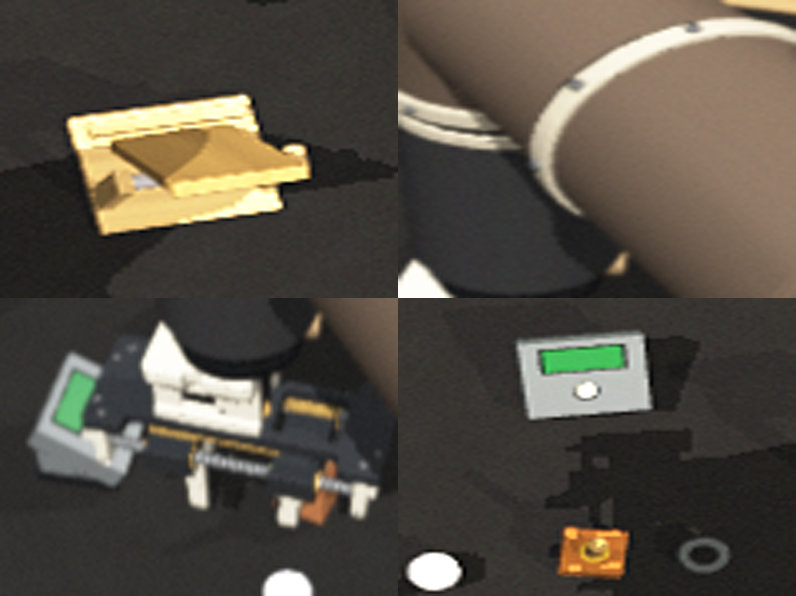

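```bash
cat > n.py <<'E'
from fit import *
T=snapshot('top')
a=np.radians(11);Rz=lambda a:np.array([[np.cos(a),-np.sin(a),0],[np.sin(a),np.cos(a),0],[0,0,1]])
B=box(0,14,-50,50,0,180)
def pts(v):
    t=v[3];Ry=np.array([[np.cos(t),0,-np.sin(t)],[0,1,0],[np.sin(t),0,np.cos(t)]])
    return (B@Ry.T@Rz(v[2]).T+[v[0],v[1],.012])@Rz(a).T+[.5898,-.281,0]
ref=sil(T,[pts([.023,0,0,.49])],[0,0,0,0])
ms=[r['region'] for r in nets.masks_of(T,'board')];io=[np.minimum(g,ref).sum()/np.maximum(g,ref).sum() for g in ms];print(io)
g=cv2.GaussianBlur(ms[int(np.argmax(io))].astype(float),(0,0),.7)
f=lambda w:((sil(T,[pts([w[0],w[1],w[2]*10,w[3]*10])],[0,0,0,0])-g)**2).sum()
x0=np.array([.023,0,0,.049]);r=minimize(f,x0,method='Nelder-Mead',options=dict(initial_simplex=x0+np.vstack([np.zeros(4),np.diag([.006,.006,.008,.006])]),maxiter=300))
v=r.x*[1,1,10,10];print('back corner x,y mm',v[:2]*1e3,'yaw,tilt',np.degrees(v[2:]),r.fun,g.sum())
E
python3 n.py
```

```text
[np.float64(0.835168669181622), np.float64(0.0), np.float64(0.0)]
back corner x,y mm [19.4353 -0.549 ] yaw,tilt [-2.8839 25.3499] 30.8372608300129 751.0000000000001
```

```bash
python3 -c "
from plant import workorder
print(workorder.close_job())"
```

```text
the job is handed in; nothing more can be done
None
```

The job is handed in at about 31.5 s on the clock: the panel leans on the rest about 25° back, nearly square and centred, with its lower edge held by friction about 8 mm short of the lip; the button was pressed until it bottomed out (about 16 N), and the scriber is upright in its stand.

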